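# Slide the paint crate home into its corner stop

### The arm

A 6-joint arm with a two-finger parallel gripper is mounted at the origin on the work surface. World frame = base frame: x ahead of the robot, y to its left, z up, the work surface at z = 0. Lengths are in mm, angles in degrees, forces in N, time in s.
With the tool pointing down it reaches from about 350 to 850 mm from the base axis. Payload 8.1 kg.
Tool frame: the origin (TCP) lies midway between the tips of the shut fingers; the grasp point (between the pads) lies 19 mm behind it; z points along the fingers, y is the line along which they close (so a half turn about z gives the same grasp; the last joint's range is limited). The gripper opens to 85 mm and grips with 20 to 120 N. Pads are 22 mm wide; open, the fingers measure 114 mm over their backs; the gripper's body (76 mm by 85 mm) begins 54 mm behind the grasp point. The pads swing forward as they close: fully open they stand 13 mm farther back than shut.
Start: joints at [61.284, 7.471, 85.268, -0, 87.261, -4.893], TCP at [242.333, 548.89, 231.292] pointing down, gripper open.
Joint ranges: [-169.43, 169.43], [-51.17, 129.36], [1.28, 143.12], [-76.62, 256.62], [0, 156.53], [-152.29, 152.29]. Speed limits (degrees/s): [136.94, 136.94, 159.86, 180, 180, 180].

### API

Orientations are given as [roll, pitch, yaw] about the fixed x, y, z axes, in that order (R = Rz(yaw) Ry(pitch) Rx(roll)).
In Python, from bench import r gives the robot as it stands.
- The arm moves only by the tool step_arm, never from a script. Its arguments are lists of equal length, an entry for each row: "delta_pos": the shift along the world's x, y, z in units of 200 mm (1.0 is 200 mm), a list of three; "spin": the turn about the world's z in units of 180 degrees (1.0 is 180 degrees). In form: {"delta_pos": [[dx, dy, dz], ...], "spin": [spin, ...]}. A call has 1 to 8 rows; each row shifts and turns the commanded pose from where the row before left it; what a row does not reach is not made up. A row lasts 1/8 s, in which the tool goes at most 62.5 mm and 10.7 degrees, less where a joint would pass 70% of its speed; a pose out of reach is approached as far as the arm can. A call with a number of a shift or a turn outside -1 to 1 is refused whole. A call with a gripper value outside its range is refused whole. "gripper" is the opening, from -1 (shut) to 1 (fully open), set as the call begins (left out, the last holds). The fingers move at their own pace and stop on an object; "squeeze" is the grip in N (left out, the last holds). Time passes only in rows, so rows that do not move let the fingers close. It gives the time, the measured TCP pose, the force, the opening and the grip force at its end, in the units of the state.
- r.sense(): the state, without advancing time (a new reading comes with each control period).
- r.snapshot(name): name is "scene" or "side" or "wrist"; returns a dict with "pixels" (400x640x3 uint8, blue, green, red), "fx", "fy", "cx", "cy" (pixels), "dist_coeffs" ([k1, k2, p1, p2, k3] as OpenCV has them; the pictures are not rectified), "camera_from_world" (4x4, takes a point from world to camera coordinates). Camera axes: x right, y up, looking along -z (the intrinsics and any distortion apply to the point x, -y, -z); pixel columns grow to the right and rows downward; lengths in mm; the calibration is good to about 2 mm. A picture is of the moment at which its call begins. There is no depth.
- r.hand_in(): hands the job in; it is judged then, once.
The state is a dict: "time": time; "joint_pos": joint angles; "qd": joint speeds; "joint_efforts": joint torques, N m; "tool_pos": TCP position; "tcp_rot": TCP orientation; "ft_force": force on the tool from outside, world axes, zero at the start; "wrist_torque": the same for the moment, N m; "finger_gap": finger opening in mm; "grip_force": force on a finger pad.
Only numpy, scipy, OpenCV 4.12 (cv2) and the standard library are available. Lean on these libraries where they do the work, as an engineer would, in place of code of your own. Each camera call takes 0.05 s, during which the arm holds its last target. There are 200 camera calls.

### The job

Push the heavy, tall crate of paint bottles along the bench until it sits snugly in the inner corner of the wooden stop, its base flat against both boards. Push only low on its dark wooden base with your fingers so that it slides and never tips; do not handle the white case or the bottles, do not grip or lift anything, and leave the blue bottle, the plaster figure and the paint jar where they stand. Finish with the hand clear.

Things in the scene. Friction and masses are not known exactly. Their poses are not given: they have to be found in the camera images.
- crate: Tall loose crate, 0.75 to 0.95 kg. Lowest part: solid dark wooden base, 130 mm (x) by 154 mm (y) by 45 mm high, plain upright sides: push here. Origin: centre of its underside; x, y along its sides, z up. Starts within 12 degrees of parallel to the stop, off both boards (to their -x and -y), nothing between. Sliding takes 3 to 8 N; pushed at the bottles it tips.
- case: White slatted case with six paint bottles, all fixed on the middle of the crate's base; not for the fingers. 60 mm (x) by 88 mm (y), from 45 to 120 mm above the bench; the base stands out 35 mm (x) and 33 mm (y) beyond it all round, which leaves room for an upright hand; bottles reach 190 mm. Origin: 45 mm above the crate's origin, same axes.
- stop: L of two brown boards, 18 mm thick, 35 mm high, fixed to the bench. Origin: inner corner of the L, on the bench. Back board's inner face: plane x = 0, y from 0 to -320 mm, facing the robot (-x). Side board's inner face: plane y = 0, x from 0 to -160 mm, facing -y. Crate fully home: its origin at x = -65, y = -77 mm in this frame, axes parallel to the stop's.
- paint_bottle: Loose blue paint bottle with a white cap, 44 mm across, 110 mm tall, origin at the centre of its underside. Bystander in front of and to the left of the side board.
- figure: Loose white plaster figure, 56 mm across its foot, 85 mm tall, origin at the centre of its underside. Bystander on the far (left) side of the side board.
- paint_jar: Loose green paint jar with a black lid, 54 mm across, 50 mm tall, origin at the centre of its underside. Bystander to the right (-y) of the crate.
Things that resemble listed ones, but are neither listed nor needed, are in the scene too. Of the things that look like the crate, take the one that is nearest to the robot's base at the start.

How it is judged (in metres and radians):
At the end, for the whole second after the job is handed in: The crate stands upright and at rest on the bench in the inner corner of the stop: its base within 8 mm of touching each of the two boards and parallel to them within 4 degrees (x of crate in the frame of stop between -0.073 and -0.058 m and y of crate in the frame of stop between -0.085 and -0.07 m and angle between the x axis of crate and the x axis of stop, either way round below 0.07 rad and angle between crate's own z axis and vertical below 0.05 rad and height (world z) of crate below 0.006 m and linear speed of crate below 0.01 m/s).
It fails at once if the crate tips by more than 10 degrees (angle between crate's own z axis and vertical above 0.175 rad).
It fails at once if the crate is lifted off the bench (height (world z) of crate above 0.015 m).
It fails at once if the fingers push or grip the white case or its bottles (more than 2 N) (contact force between the fingers and case above 2 N).
It fails at once if the blue bottle, the plaster figure or the paint jar is moved by more than 2 cm (distance of any of paint_bottle, figure, paint_jar from where it was at the start of the episode above 0.02 m).
It also fails if it takes over 64 s, if anything falls off the work surface, if the arm or the gripper's body presses on something with over 40 N, if the wrist force passes 120 N, or if a joint passes its speed limit or range.

## Working session

There is one attempt and no reset: what is moved stays moved. The work goes in short steps, Python scripts to look and compute and a tool call to move; the robot and the scene stay as the last step left them, time stands still between calls to the robot, and variables do not carry over. Pictures are saved under pics/ and viewed, at most 10 in all, crops included, and the job is handed in when it is done.

Besides the shell and the picture viewer there is one more tool, called after ">>>" as a command line: name --pt "numbers of a row" for each row, then --argument value for the rest. step_arm: Moves the arm, as the interface text tells. Shifts and turns lie within -1 to 1; 1 stands for 200 mm of shift or 180 degrees of turn. Its arguments: {"type":"object","properties":{"delta_pos":{"type":"array","items":{"type":"array","items":{"type":"number","minimum":-1,"maximum":1}}},"spin":{"type":"array","items":{"type":"number","minimum":-1,"maximum":1}},"gripper":{"type":"number"},"squeeze":{"type":"number"}},"required":["delta_pos","spin"]}

```bash
mkdir -p pics; cat > h.py <<'E'
import numpy as np, cv2
from bench import r
def snap(n,f=None):
    s=r.snapshot(n)
    if f: cv2.imwrite('pics/'+f,np.asarray(s['pixels']))
    return s
def K(s): return np.array([[s['fx'],0,s['cx']],[0,s['fy'],s['cy']],[0,0,1.]]),np.array(s['dist_coeffs'],float)
def onplane(s,px,z):
    k,d=K(s); u=cv2.undistortPoints(np.array(px,float).reshape(-1,1,2),k,d).reshape(-1,2)
    T=np.array(s['camera_from_world']); R,t=T[:3,:3],T[:3,3]
    c=-R.T@t; v=np.c_[u[:,0],-u[:,1],-np.ones(len(u))]@R
    return c+v*((z-c[2])/v[:,2])[:,None]
def proj(s,P):
    k,d=K(s);T=np.array(s['camera_from_world']);C=np.array(P,float).reshape(-1,3)@T[:3,:3].T+T[:3,3]
    return cv2.projectPoints(C*[1,-1,-1],np.zeros(3),np.zeros(3),k,d)[0].reshape(-1,2)
E
python3 - <<'E'
from h import *
a=snap('scene','a.png');b=snap('side','b.png')
for s in(a,b):
    T=np.array(s['camera_from_world']);print(-T[:3,:3].T@T[:3,3],s['fx'],s['dist_coeffs'])
print(r.sense()['time'])
E
```

```text
[942.80279028 492.93229458 666.38845651] 378.7833572585407 [-0.02019677  0.          0.          0.          0.        ]
[  589.72739457 -1205.20958579   720.62167735] 419.6602668079335 [0.02402788 0.         0.         0.         0.        ]
0.1
```

View pics/a.png

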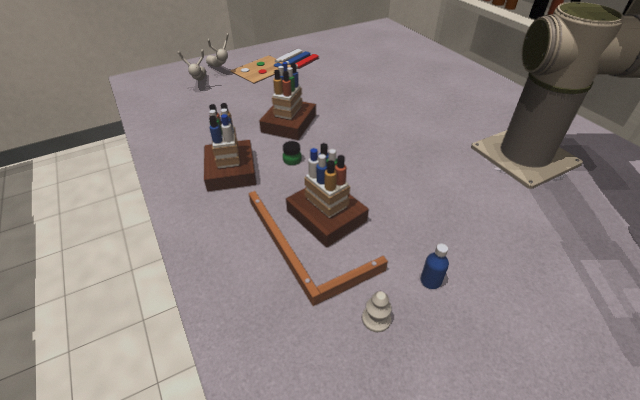

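View pics/b.png

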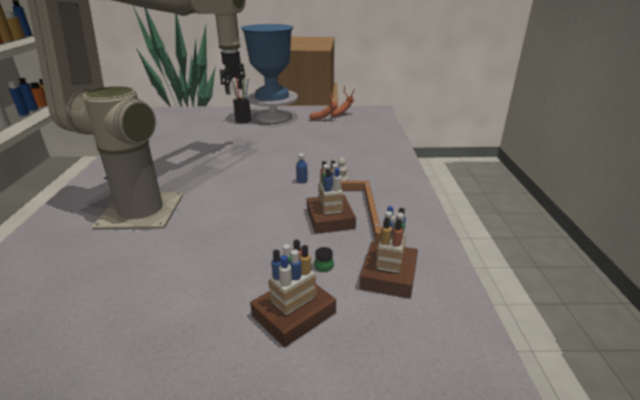

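Scene view: three lookalike crates, at about (327,205), (288,115) and (230,160). The stop's corner is near (315,295), the bottle (433,270), the figure (377,312) and the jar (291,153). Next I'll measure all three and take a close crop.

```bash
python3 - <<'E'
from h import *
a=snap('scene');b=snap('side')
for s,l in((a,[(327,220),(288,122),(230,172)]),(b,[(330,215),(294,305),(390,268)])):
    p=onplane(s,l,45);print(np.c_[p,np.hypot(p[:,0],p[:,1])].round())
print('bystanders',onplane(a,[(432,284),(377,322),(291,160)],0).round())
im=np.asarray(a['pixels'])
c=cv2.resize(im[135:305,240:400],None,fx=3.5,fy=3.5,interpolation=cv2.INTER_CUBIC);cv2.imwrite('pics/c.png',c)
c=np.asarray(b['pixels'])[150:240,290:400];cv2.imwrite('pics/d.png',cv2.resize(c,None,fx=6,fy=6,interpolation=cv2.INTER_CUBIC))
hsv=cv2.cvtColor(im,cv2.COLOR_BGR2HSV)
for q in[(327,232),(345,225),(300,205),(280,245),(350,278),(320,290),(250,205)]:print(q,hsv[q[1],q[0]])
E
```

```text
[[ 650.  -14.   45.  650.]
 [ 553. -425.   45.  698.]
 [ 786. -282.   45.  835.]]
[[ 622. -113.   45.  632.]
 [ 530. -497.   45.  726.]
 [ 767. -371.   45.  852.]]
bystanders [[ 527.  212.    0.]
 [ 676.  228.    0.]
 [ 603. -305.    0.]]
(327, 232) [  9 141  98]
(345, 225) [ 6 83 49]
(300, 205) [  8 135  83]
(280, 245) [ 12 147 113]
(350, 278) [ 11 152 146]
(320, 290) [ 11 155 153]
(250, 205) [166  22 154]
```

View pics/c.png

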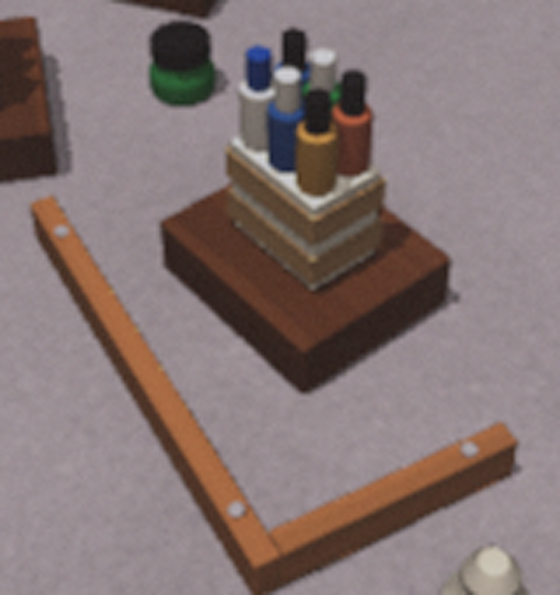

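View pics/d.png

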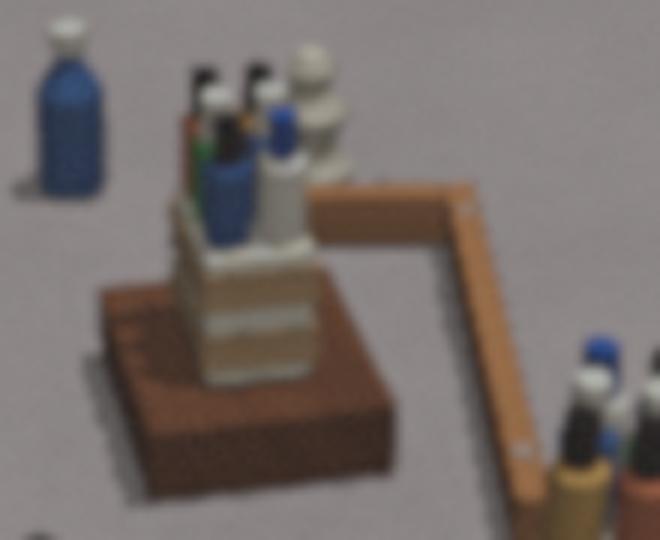

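The nearest is the crate at scene (327,205), about 640 mm from the base and the one next to the L. The crops show its base corners and the stop's inner corner clearly.

```bash
python3 - <<'E'
from h import *
a=snap('scene');b=snap('side')
f=lambda s,l,o,k,z:onplane(s,np.array(l)/k+np.array(o)-0.5+0.5/k,z)[:,:2].round(1)
A=f(a,[(163,228),(305,348),(449,263)],(240,135),3.5,45);B=f(b,[(102,292),(152,435),(393,402)],(290,150),6,45)
print('crate scene',A,'bottom',f(a,[(305,390),(447,300)],(240,135),3.5,0)); print('crate side',B,'bottom',f(b,[(150,498),(390,470)],(290,150),6,0))
for P in(A,B):
    print('centre',(P[0]+P[2])/2,'edges',np.linalg.norm(np.diff(P,axis=0),axis=1),np.degrees(np.arctan2(*np.diff(P,axis=0).T[::-1])))
S=f(a,[(58,197),(272,525),(503,424),(515,443),(258,568),(32,210)],(240,135),3.5,35);print('stop',S)
print('stop side',f(b,[(310,190),(448,192),(512,490),(472,186)],(290,150),6,35))
d=S[1]-S[0];e=S[2]-S[1];print(np.linalg.norm(d),np.linalg.norm(e),np.degrees(np.arctan2(d[1],d[0])),np.degrees(np.arctan2(e[1],e[0])))
print(r.sense()['time'])
E
```

```text
crate scene [[ 702.4 -117.8]
 [ 670.7   22.6]
 [ 551.     3.5]] bottom [[668.6  19.9]
 [543.9  -2.7]]
crate side [[ 548.1   -6.6]
 [ 575.8 -151.7]
 [ 697.9 -123.7]] bottom [[ 574.1 -140.8]
 [ 698.2 -118. ]]
centre [626.7  -57.15] edges [143.93418635 121.21427309] [ 102.72310313 -170.93399383]
centre [623.   -65.15] edges [147.72034389 125.2693498 ] [-79.19211541  12.91576787]
stop [[ 750.5 -192.4]
 [ 746.9  120.6]
 [ 592.1  124.2]
 [ 594.1  139.1]
 [ 766.7  141.3]
 [ 771.6 -188.6]]
stop side [[ 669.   132.1]
 [ 751.   127.5]
 [ 750.9 -189.8]
 [ 766.1  135. ]]
313.0207021907657 154.84185480676723 90.65896393483202 178.66778014613035
0.3
```

```bash
python3 -c "
from bench import r
s=r.sense();print(s)
from scipy.spatial.transform import Rotation as R
print(R.from_euler('xyz',s['tcp_rot'],degrees=True).as_matrix().round(3))"
```

```text
{'time': 0.3, 'joint_pos': array([ 6.12838111e+01,  7.48569066e+00,  8.52902941e+01,  4.66182180e-04,
        8.72615278e+01, -4.89331531e+00]), 'qd': array([-0.01785795, -0.14591733, -0.1181136 , -0.04457332, -0.00871149,
       -0.11173219]), 'joint_efforts': array([-9.17430185e-06, -5.68580282e+01, -5.00031960e+01, -1.94151658e-04,
        8.43811082e-03, -5.06866502e-05]), 'tool_pos': array([242.23095801, 548.71547145, 230.9249013 ]), 'tcp_rot': array([-1.79962664e+02, -3.66377737e-03,  1.56177103e+02]), 'ft_force': array([ 0.42899075, -1.12403738,  0.13929427]), 'wrist_torque': array([-0.00249334,  0.00973619, -0.00128963]), 'grip_force': 0.0, 'finger_gap': 85.67469988754874}
[[-0.915  0.404 -0.   ]
 [ 0.404  0.915 -0.001]
 [ 0.    -0.001 -1.   ]]
```

>>> step_arm --pt "0.1 -0.25 0" --pt "0.1 -0.25 0" --pt "0.1 -0.25 0" --pt "0.1 -0.25 0" --pt "0.1 -0.25 0" --pt "0.1 -0.25 0" --pt "0.1 -0.25 0" --pt "0.1 -0.25 0" --spin '[0, 0, 0, 0, 0, 0, 0, 0]' --gripper 1

```text
time: 1.3
tool_pos: [402.7, 147.3, 231.6]
tcp_rot: [180.0, 0.0, 156.2]
ft_force: [0.9, 1.2, -0.4]
finger_gap: 85.5
grip_force: 0.0
```

>>> step_arm --pt "0.04 -0.25 0" --pt "0.04 -0.25 0" --pt "0.04 -0.25 0" --pt "0.04 -0.25 0" --pt "0.04 -0.25 0" --pt "0.04 -0.25 0" --pt "0 -0.16 0" --pt "0.25 0 0" --spin '[-0.051, -0.051, -0.051, -0.051, -0.051, -0.051, 0, 0]'

```text
time: 2.3
tool_pos: [499.2, -186.2, 231.5]
tcp_rot: [-180.0, 0.1, 100.8]
ft_force: [0.9, -0.3, 0.4]
finger_gap: 85.3
grip_force: 0.0
```

>>> step_arm --pt "0.25 0 0" --pt "0.25 0 0" --pt "0.23 0 0" --pt "0 0 -0.2" --pt "0 0 -0.2" --pt "0 0 -0.2" --pt "0 0 -0.1" --pt "0 0 0" --spin '[0, 0, 0, 0, 0, 0, 0, 0]'

```text
time: 3.3
tool_pos: [645.1, -182.7, 89.6]
tcp_rot: [-179.8, -0.1, 101.1]
ft_force: [0.4, 0.1, 0.6]
finger_gap: 85.0
grip_force: 0.0
```

>>> step_arm --pt "0 0 -0.15" --pt "0 0 -0.15" --pt "0 0 -0.1" --pt "0 0 0" --spin '[0, 0, 0, 0]'

```text
time: 3.8
tool_pos: [645.7, -182.9, 10.6]
tcp_rot: [-179.9, -0.1, 101.1]
ft_force: [0.0, 0.4, -0.7]
finger_gap: 85.3
grip_force: 0.0
```

```bash
python3 - <<'E'
from h import *
a=snap('scene');b=snap('side')
c=np.hstack([cv2.resize(np.asarray(s['pixels'])[y:y+150,x:x+130],None,fx=3,fy=3,interpolation=cv2.INTER_CUBIC) for s,x,y in((a,240,110),(b,285,120))]);cv2.imwrite('pics/e.png',c)
E
```

```text
(no output)
```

View pics/e.png

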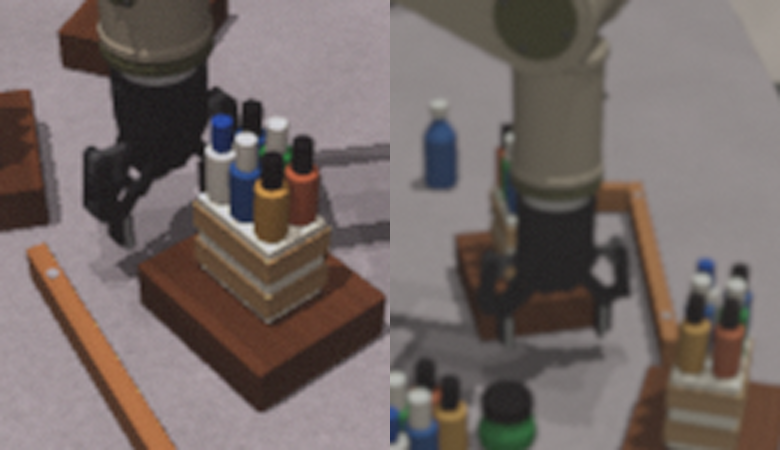

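The fingers stand low behind the crate's -y face, aligned with it; tips at about (508,330) and (600,350) in the side crop. I'll approach along the face normal.

>>> step_arm --pt "-0.01 0.05 0" --pt "-0.01 0.05 0" --pt "-0.01 0.05 0" --pt "0 0.02 0" --pt "0 0.02 0" --pt "0 0.02 0" --pt "0 0.02 0" --pt "0 0.02 0" --spin '[0, 0, 0, 0, 0, 0, 0, 0]'

```text
time: 4.9
tool_pos: [640.5, -133.5, 11.5]
tcp_rot: [180.0, 0.0, 101.1]
ft_force: [0.4, -4.9, 1.2]
finger_gap: 85.3
grip_force: 2.5
```

>>> step_arm --pt "0 0.025 0" --pt "0 0.025 0" --pt "0 0.025 0" --pt "0 0.025 0" --pt "0 0.025 0" --pt "0 0.025 0" --pt "0 0.025 0" --pt "0 0.025 0" --spin '[-0.007, -0.007, -0.007, -0.007, -0.007, -0.007, -0.007, -0.007]'

```text
time: 5.9
tool_pos: [640.1, -93.5, 11.5]
tcp_rot: [-180.0, 0.0, 91.0]
ft_force: [-1.9, -5.6, 2.5]
finger_gap: 85.4
grip_force: 2.7
```

```bash
python3 - <<'E'
from h import *
a=snap('scene');b=snap('side')
c=np.hstack([cv2.resize(np.asarray(s['pixels'])[y:y+150,x:x+130],None,fx=3,fy=3,interpolation=cv2.INTER_CUBIC) for s,x,y in((a,270,150),(b,285,120))]);cv2.imwrite('pics/f.png',c)
E
```

```text
(no output)
```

View pics/f.png

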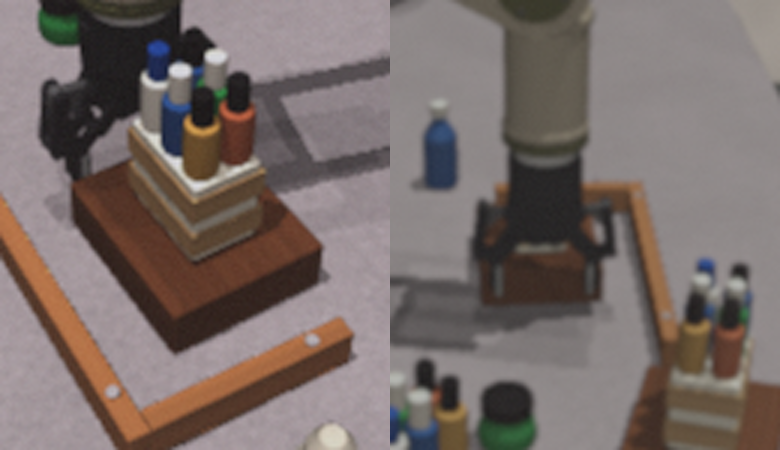

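The crate has followed the hand and is now parallel to the stop, with a gap to the side board at about (180,345) in the crop. I'll keep pushing +y.

>>> step_arm --pt "0 0.025 0" --pt "0 0.025 0" --pt "0 0.025 0" --pt "0 0.025 0" --pt "0 0.025 0" --pt "0 0.025 0" --pt "0 0.025 0" --pt "0 0.025 0" --spin '[0, 0, 0, 0, 0, 0, 0, 0]'

```text
time: 7.0
tool_pos: [640.4, -52.9, 11.3]
tcp_rot: [180.0, 0.0, 91.0]
ft_force: [-1.3, -5.1, 0.5]
finger_gap: 85.5
grip_force: 2.5
```

>>> step_arm --pt "0 0.01 0" --pt "0 0.01 0" --pt "0 0.01 0" --pt "0 0.01 0" --spin '[0, 0, 0, 0]'

```text
time: 7.5
tool_pos: [640.4, -45.2, 11.3]
tcp_rot: [180.0, 0.0, 91.0]
ft_force: [-0.7, -5.5, 0.7]
finger_gap: 85.6
grip_force: 2.6
```

>>> step_arm --pt "0 0.01 0" --pt "0 0.01 0" --pt "0 0.01 0" --spin '[0, 0, 0]'

```text
time: 7.88
tool_pos: [639.9, -43.8, 11.4]
tcp_rot: [-179.9, 0.4, 90.9]
ft_force: [-5.0, -29.9, 2.3]
finger_gap: 85.5
grip_force: 14.9
```

>>> step_arm --pt "0 -0.04 0" --pt "0 -0.1 0" --pt "0 -0.1 0" --pt "0 0 0.2" --pt "0 0 0.25" --pt "0 0 0.25" --pt "0 0 0.25" --pt "-0.15 0 0.1" --spin '[0, 0, 0, 0, 0, 0, 0, 0]'

```text
time: 8.88
tool_pos: [612.6, -88.3, 225.8]
tcp_rot: [179.6, 0.1, 91.0]
ft_force: [-0.2, -0.4, 0.7]
finger_gap: 85.3
grip_force: 0.0
```

>>> step_arm --pt "-0.2 0 0" --pt "-0.2 0 0" --pt "-0.06 0.1 0" --pt "0 0.1 0" --pt "0 0.1 0" --pt "0 0.1 0" --pt "0 0.1 0" --pt "0 0.1 0" --spin '[0.055, 0.055, 0.055, 0.055, 0.055, 0.055, 0.055, 0.055]'

```text
time: 9.88
tool_pos: [518.4, 32.9, 221.4]
tcp_rot: [180.0, 0.0, 170.5]
ft_force: [0.6, -0.2, 1.1]
finger_gap: 85.4
grip_force: 0.0
```

>>> step_arm --pt "0 0 0" --pt "0 0 0" --spin '[0.055, 0]'

```text
time: 10.12
tool_pos: [518.4, 32.6, 221.3]
tcp_rot: [180.0, 0.0, -179.9]
ft_force: [-0.1, 0.4, -0.0]
finger_gap: 85.4
grip_force: 0.0
```

```bash
python3 - <<'E'
from h import *
a=snap('scene')
cv2.imwrite('pics/g.png',cv2.resize(np.asarray(a['pixels'])[150:310,240:400],None,fx=3.5,fy=3.5,interpolation=cv2.INTER_CUBIC))
E
```

```text
(no output)
```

View pics/g.png

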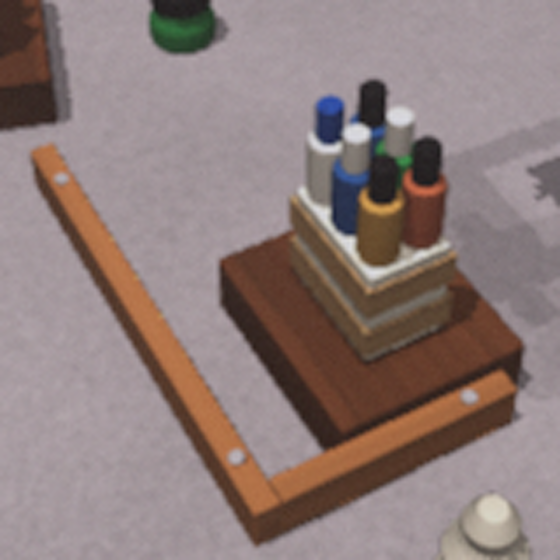

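The crate is flush with the side board; the gap to the back board is still open. I'll go down behind its -x face and push +x.

>>> step_arm --pt "0 0.065 -0.2" --pt "0 0 -0.25" --pt "0 0 -0.25" --pt "0 0 -0.2" --pt "0 0 -0.1" --pt "0 0 -0.05" --pt "0 0 0" --pt "0 0 0" --spin '[0.002, 0, 0, 0, 0, 0, 0, 0]'

```text
time: 11.18
tool_pos: [519.5, 45.8, 12.6]
tcp_rot: [-180.0, 0.1, -179.6]
ft_force: [-0.3, 0.0, -0.5]
finger_gap: 85.4
grip_force: 0.0
```

>>> step_arm --pt "0.05 0 0" --pt "0.05 0 0" --pt "0.05 0 0" --pt "0.025 0 0" --pt "0.025 0 0" --pt "0.025 0 0" --pt "0.025 0 0" --pt "0.025 0 0" --spin '[0, 0, 0, 0, 0, 0, 0, 0]'

```text
time: 12.18
tool_pos: [572.0, 45.9, 10.9]
tcp_rot: [180.0, -0.2, -179.5]
ft_force: [-6.6, -1.0, 5.1]
finger_gap: 85.0
grip_force: 3.5
```

Contact. The end point should be near x = 748-130-11 = 607.

>>> step_arm --pt "0.02 0 0" --pt "0.02 0 0" --pt "0.02 0 0" --pt "0.02 0 0" --pt "0.02 0 0" --pt "0.02 0 0" --pt "0.02 0 0" --pt "0.01 0 0" --spin '[0, 0, 0, 0, 0, 0, 0, 0]'

```text
time: 13.18
tool_pos: [602.1, 45.9, 10.8]
tcp_rot: [-180.0, -0.2, -179.5]
ft_force: [-6.9, 0.7, 5.0]
finger_gap: 85.6
grip_force: 3.6
```

>>> step_arm --pt "0.01 0 0" --pt "0.01 0 0" --spin '[0, 0]'

```text
time: 13.42
tool_pos: [606.0, 46.0, 10.9]
tcp_rot: [180.0, -0.2, -179.5]
ft_force: [-6.2, -0.1, 4.7]
finger_gap: 85.6
grip_force: 3.5
```

>>> step_arm --pt "0.01 0 0" --pt "0.01 0 0" --spin '[0, 0]'

```text
time: 13.68
tool_pos: [609.1, 46.0, 10.7]
tcp_rot: [180.0, -0.3, -179.5]
ft_force: [-16.0, -0.4, 10.6]
finger_gap: 85.6
grip_force: 8.1
```

>>> step_arm --pt "0.007 0 0" --pt "0 0 0" --spin '[0, 0]'

```text
time: 13.92
tool_pos: [609.0, 46.0, 10.3]
tcp_rot: [-180.0, -0.5, -179.5]
ft_force: [-17.6, -0.6, 11.7]
finger_gap: 85.2
grip_force: 8.8
```

The crate has stalled against the back board. I'll back off, lift and look.

>>> step_arm --pt "-0.04 0 0" --pt "-0.1 0 0" --pt "-0.2 0 0" --pt "-0.1 0 0" --pt "0 0 0.25" --pt "0 0 0.25" --pt "0 0 0.25" --pt "0 0 0.25" --spin '[0, 0, 0, 0, 0, 0, 0, 0]'

```text
time: 14.92
tool_pos: [524.6, 45.9, 213.1]
tcp_rot: [180.0, 0.1, -179.5]
ft_force: [1.2, 0.3, -0.0]
finger_gap: 85.4
grip_force: 0.0
```

>>> step_arm --pt "-0.2 0 0.1" --pt "0 0 0" --spin '[0, 0]'

```text
time: 15.18
tool_pos: [484.8, 46.0, 234.1]
tcp_rot: [-180.0, 0.3, -179.5]
ft_force: [0.5, -1.4, -0.2]
finger_gap: 85.7
grip_force: 0.0
```

```bash
python3 - <<'E'
from h import *
a=snap('scene');b=snap('side')
c=np.hstack([cv2.resize(np.asarray(s['pixels'])[y:y+130,x:x+w],None,fx=4,fy=4,interpolation=cv2.INTER_CUBIC) for s,x,y,w in((a,270,190,115),(b,310,135,80))]);cv2.imwrite('pics/i.png',c)
E
```

```text
(no output)
```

View pics/i.png

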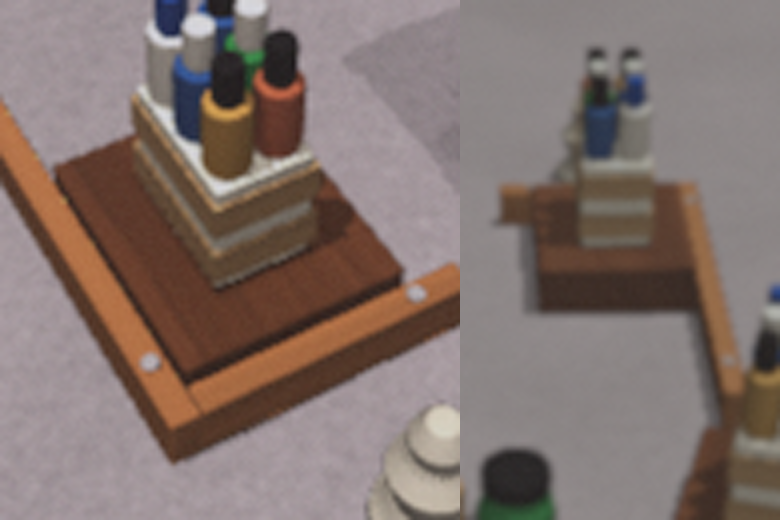

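The crate looks snug in the corner: its top corner is at about (190,380) in the crop, against the inner corner at about (193,388). One numerical check before handing in.

```bash
python3 - <<'E'
from h import *
a=snap('scene')
f=lambda l,z:onplane(a,np.array(l)/4+np.array((270,190))-0.375,z)[:,:2]
C=f([(55,172),(189,381),(403,271)],45);S=f([(2,104),(188,386),(445,264)],35)
for P in(C,S):
    d=P[1]-P[0];e=P[1]-P[2];print(P.round(1).tolist(),np.linalg.norm(d).round(),np.linalg.norm(e).round(),np.degrees(np.arctan2(-d[0],d[1])).round(1),np.degrees(np.arctan2(e[1],e[0])).round(1))
E
```

```text
[[751.8, -26.4], [751.1, 126.5], [623.4, 120.6]] 153.0 128.0 0.3 2.7
[[753.8, -97.2], [749.8, 122.9], [596.4, 121.3]] 220.0 153.0 1.1 0.6
```

```bash
python3 -c "
from bench import r
print(r.hand_in())"
```

```text
the job is handed in; nothing more can be done
None
```

I pushed the crate into the inner corner of the stop and handed the job in at about 15 s with the hand clear; the last camera check put its base corner within about 4 mm of the stop's inner corner and its sides within about 2° of the boards, but no verdict was shown.

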